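Find the flywheel's heavy side and hold it down

TASK

A filament winder's crank wheel is on the balancing stand, and one side of it is heavier, though nothing shows which. First turn the drive box's dial fully anticlockwise to its stop (off), and only then touch the wheel: crank it round by its handle to feel where the heavy side is, and finish still holding the handle by its middle, at rest, with the heavy side straight down, so that the light spot at the top can be marked. Leave the other things on the table where they are.

Things in the scene. Friction and masses are not known exactly. Their poses are not given: they have to be found in the camera images.
- axle (a point): Centre of the flywheel, 130 mm above the table, fixed to the stand (does not turn with the wheel). x: along the level axle, from the wheel to the post, away from the robot; z up. Wheel: plain upright grey disc, 150 mm across, 24 mm thick (12 mm each side of this point), with a flat hub 5 mm proud and a crank handle on the robot's side.
- wheel (a joint): Wheel angle (rad), 0 with the handle at the top; grows clockwise seen from the robot's side (top to the robot's right); starts anywhere from -2.6 to 2.6, range -12 to 12. A felt drag, about 0.26 N m either way, holds the wheel wherever it is left, even against its imbalance. Handle and bolts say nothing of the heavy side, which starts anywhere.
- handle_grip (a point): Middle of the crank handle: a round wooden sleeve 22 mm thick, 55 mm long, level, parallel to the axle, 55 mm from the axle line, its middle 69.5 mm from axle towards the robot (30 mm of thin bare pin between wheel and sleeve). It spins freely on its pin, so a hand that keeps its tilt can crank right round; its weight is balanced out inside the wheel.
- stand: Balancing stand fixed to the table, left or right of the robot's centre line; origin under axle, same axes. Base board 150 by 120 mm, 14 mm high; post behind the wheel (50 mm wide, 64 to 88 mm from the wheel's middle, 150 mm high). The wheel's hidden weight, centred 46 mm from the axle, pulls with 0.16 to 0.23 N m when level with the axle: cranking is harder while it rises, easier while it sinks.
- dial (a joint): Angle of the speed dial (rad): 0 is fully anticlockwise seen from above, against its stop (off); grows clockwise, to 2.4. Starts between 0.6 and 1.4. Light friction (0.04 N m); it stays where it is left.
- dial_grip (a point): On the dial's upright axis, 87 mm above the table, in the middle of its bar-shaped grip: 46 mm long, 14 mm wide, from 64 to 94 mm above the table. This frame turns with the dial: x lies along the bar, z up.
- drive_box: Grey box with the black dial in the middle of its top, 120 by 100 mm, 50 mm high, fixed to the table on the other side of the robot's centre line from the stand; origin under its centre.
- screwdriver: Bystander: black screwdriver 180 mm long, 26 mm thick, lying between stand and drive box; origin under its middle.
- tape_roll: Bystander: roll of tape lying flat, 100 mm across, 24 mm high; origin under its centre.
- set_square: Bystander: flat orange set square about 160 by 140 mm, 6 mm thick; origin in the middle of one edge.
- glue: Bystander: white bottle 60 mm across, 150 mm high, standing; origin under its centre.
- carton: Bystander: white carton 100 by 150 mm, 60 mm high; origin under its centre.
- wrench: Bystander: steel wrench 180 mm long, 8 mm thick, lying flat; origin under its middle.
- cup: Bystander: white cup 72 mm across, 90 mm high, standing; origin under its centre.
Things that resemble listed ones, but are neither listed nor needed, are in the scene too. Leave any blue look-alike of the stand alone.

How it is judged:
By the outcome, as a careful person would: the job done as asked, in the order asked, and still so for the second after the job is handed in, while the arm keeps its last pose, push and grip.
It also fails if it takes over 72 s, if anything falls off the work surface, if the arm or the gripper's body presses on something with over 40 N, if the wrist force passes 120 N, or if a joint passes its speed limit or range.

ROBOT

A 6-joint arm with a two-finger parallel gripper is mounted at the origin on the work surface. World frame = base frame: x ahead of the robot, y to its left, z up, the work surface at z = 0. Lengths are in mm, angles in rad, forces in N, time in s.
With the tool pointing down it reaches from about 300 to 825 mm from the base axis. Payload 5.4 kg.
Tool frame: the origin (TCP) lies on the centre line of the jaws, within the pads' length; the fingertips stand 11 mm ahead of it and the grasp point (between the pads) lies 8 mm behind it (arm.finger_overhang is the distance from the TCP to the fingertips, in mm); z points along the fingers, y is the line along which they close (so a half turn about z gives the same grasp; the last joint's range is limited). The gripper opens to 92 mm and grips with 3 to 60 N. Pads are 20 mm wide; open, the fingers measure 128 mm over their backs; the gripper's body (75 mm by 189 mm) begins 69 mm behind the grasp point.
Start: joints at [-1.545, 0.158, 1.597, -0, 1.386, -0.21], TCP at [134.309, -559.077, 225.601] pointing down, gripper open.
Joint ranges: [-2.91, 2.91], [-0.94, 2.29], [0.18, 2.7], [-1.29, 4.43], [0.17, 2.64], [-3, 3]. Speed limits (rad/s): [2.57, 2.57, 3.14, 3.14, 3.14, 3.14].

INTERFACE

Orientations are given as a rotation vector (axis times angle).
In Python, from plant import sensors, vision, workorder, arm gives the robot as it stands.
- The arm moves only by the tool arm_command, never from a script. Its argument "plan" is a list of rows, each a list of 3 entries, a list of its own where there are three numbers: the shift along the tool's x, y, z in cm, then the turn, a rotation vector about the tool's x, y, z in degrees, then the finger opening in cm, from 0 to 9.19. A call has 1 to 20 rows; each row is the pose to reach, as a shift and turn from the pose commanded when the call began, along the tool's axes at that moment; what a row does not reach only later rows make up. A row lasts 1/12 s, in which the tool goes at most 41.7 mm and 7.16 degrees, less where a joint would pass 70% of its speed; a pose out of reach is approached as far as the arm can. A call with a gripper value outside its range is refused whole. The fingers move at their own pace and stop on an object; "force" is the grip in N (left out, the last holds). Time passes only in rows, so rows that repeat a pose let the fingers close. It gives the time, the measured TCP pose, the force, the opening and the grip force at its end, in the units of the state.
- sensors.state(): the state, without advancing time (a new reading comes with each control period).
- vision.get_image(name): name is "side" or "top" or "wrist"; returns the picture (384x512x3 uint8, red, green, blue); there is no depth.
- vision.camera_info(name): a dict with "camera_matrix" (3x3 intrinsics, pixels), "pose" (4x4, takes a point from camera to world coordinates). Camera axes: x right, y down, z forward; pixel columns grow to the right and rows downward; lengths in mm; the calibration is good to about 2 mm. A picture is of the moment at which its call begins: read the wrist's pose just before it. camera_info takes no time and is no camera call; for the wrist camera it gives the pose at the moment of the call.
- workorder.job_done(): hands the job in; it is judged then, once.
Trained networks look in the newest picture that a camera, given by its name, has taken for a name from the list of things; names that differ only in an ending like _2 or _b are one class to them, and where a whole thing is asked for, a point or a joint stands for the part that bears it (a point fixed in the world has none). Each returns a list of dicts, best first, with "conf" (0 to 1); they miss things now and then, are a little off and sometimes report something else, mostly with a low value. They report only what shows in the picture. A call takes as long as a camera call. They do not tell look-alikes from the thing itself.
- vision.look_for(camera, target): "location" ([column, row] in pixels, amid what is visible of it).
- vision.tip_of(camera, target): "location" ([column, row] in pixels: a listed point, or the origin of a listed thing).
The state is a dict: "clock": time; "joint_pos": joint angles; "qvel": joint speeds; "joint_efforts": joint torques, N m; "tool_pos": TCP position; "ee_rot": TCP orientation; "contact_force": force on the tool from outside, world axes, zero at the start; "ft_torque": the same for the moment, N m; "finger_gap": finger opening in mm; "gripper_force": force on a finger pad.
Only numpy, scipy, OpenCV 4.12 (cv2) and the standard library are available. Lean on these libraries where they do the work, as an engineer would, in place of code of your own. Each camera call takes 0.05 s, during which the arm holds its last target. There are 200 camera calls.

## Working session

There is one attempt and no reset: what is moved stays moved. The work goes in short steps, Python scripts to look and compute and a tool call to move; the robot and the scene stay as the last step left them, time stands still between calls to the robot, and variables do not carry over. Pictures are saved under pics/ and viewed, at most 10 in all, crops included, and the job is handed in when it is done.

Besides the shell and the picture viewer there is one more tool, called after "Emit:" as name(argument=value, ...) on one line, values as JSON. arm_command: Moves the arm, as the interface text tells. Its arguments: {"type":"object","properties":{"plan":{"type":"array","items":{"type":"array"}},"force":{"type":"number"}},"required":["plan"]}

```bash
ls; mkdir -p pics; python3 - <<'E'
from plant import sensors, vision, arm
import cv2, numpy as np
s=sensors.state(); print(s)
ims=[]
for c in ("side","top"):
    im=vision.get_image(c); cv2.imwrite(f"pics/{c}0.png",im[:,:,::-1])
    i=vision.camera_info(c); print(c,np.round(i["camera_matrix"],1).tolist(),np.round(i["pose"],3).tolist())
    for t in ("stand","wheel","handle_grip","axle","dial","dial_grip","drive_box"):
        print(c,t,[(np.round(d["location"]).tolist(),round(d["conf"],2)) for d in vision.look_for(c,t)][:3],[(np.round(d["location"]).tolist(),round(d["conf"],2)) for d in vision.tip_of(c,t)][:3])
E
```

```text
pics
{'clock': 0.0, 'joint_pos': array([-1.54507662e+00,  1.59086931e-01,  1.59820953e+00,  1.49744095e-05,
        1.38619480e+00, -2.10094678e-01]), 'qvel': array([ 0.00080977,  0.00038079, -0.00061596, -0.00045852, -0.00246683,
        0.00133766]), 'joint_efforts': array([ 6.98206477e-04, -3.85577381e+01, -3.22102439e+01,  7.00725568e-02,
        3.78379610e-02, -1.37890029e-04]), 'tool_pos': array([ 134.31126958, -558.47659654,  224.60899385]), 'ee_rot': array([-3.11790498e+00, -3.69332158e-01, -2.97385138e-04]), 'contact_force': array([ 0.06720128, -0.28282838, -0.23429564]), 'ft_torque': array([-0.01547422,  0.00073394, -0.08834826]), 'gripper_force': 0.0, 'finger_gap': 92.13660902347027}
side [[366.2, 0.0, 254.7], [0.0, 366.2, 194.8], [0.0, 0.0, 1.0]] [[-0.799, -0.335, 0.499, 26.061], [-0.601, 0.435, -0.671, 702.39], [0.008, -0.836, -0.549, 712.94], [0.0, 0.0, 0.0, 1.0]]
side stand [([293.0, 301.0], 0.85), ([214.0, 235.0], 0.74), ([294.0, 195.0], 0.31)] [([297.0, 319.0], 0.82), ([219.0, 255.0], 0.73)]Traceback (most recent call last):
  File "<stdin>", line 9, in <module>
ValueError: it knows: axle, carton, cup, dial_grip, drive_box, glue, handle_grip, screwdriver, set_square, stand, tape_roll, wrench
```

View pics/side0.png

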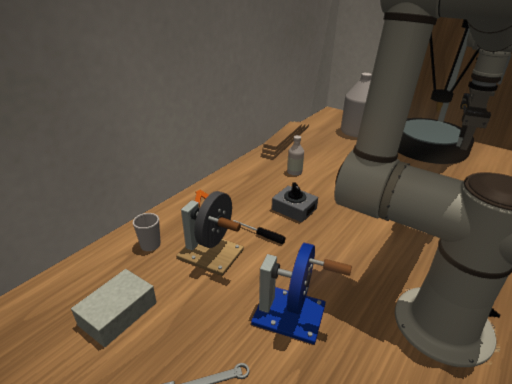

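The side view shows the real (grey wheel, wooden base) stand near pixel (212,225). The blue look-alike is at (295,295) and the drive box at (295,203).

```bash
python3 - <<'E'
from plant import sensors, vision, arm
import cv2, numpy as np
for c in ("side","top"):
    im=vision.get_image(c); 
    if c=="top": cv2.imwrite(f"pics/{c}0.png",im[:,:,::-1])
    i=vision.camera_info(c); print(c,np.round(i["camera_matrix"],1).tolist(),np.round(i["pose"],3).tolist())
    for t in ("stand","handle_grip","axle","dial_grip","drive_box","screwdriver","glue","tape_roll"):
        print(c,t,[(np.round(d["location"],1).tolist(),round(d["conf"],2)) for d in vision.tip_of(c,t)][:3])
E
```

```text
side [[366.2, 0.0, 254.7], [0.0, 366.2, 194.8], [0.0, 0.0, 1.0]] [[-0.799, -0.335, 0.499, 26.061], [-0.601, 0.435, -0.671, 702.39], [0.008, -0.836, -0.549, 712.94], [0.0, 0.0, 0.0, 1.0]]
side stand [([218.7, 257.3], 0.96), ([296.7, 319.3], 0.85)]
side handle_grip [([230.0, 222.3], 0.79), ([338.5, 267.3], 0.62), ([294.6, 206.0], 0.46)]
side axle [([299.1, 277.0], 0.9), ([213.0, 218.9], 0.78)]
side dial_grip [([298.1, 186.2], 0.71)]
side drive_box [([297.1, 207.5], 0.87)]
side screwdriver [([261.6, 237.3], 0.62)]
side glue [([299.3, 171.8], 0.89)]
side tape_roll []
top [[394.6, 0.0, 263.3], [0.0, 394.6, 188.8], [0.0, 0.0, 1.0]] [[-0.011, -0.998, 0.056, 450.276], [-1.0, 0.01, -0.005, 11.301], [0.004, -0.056, -0.998, 1411.342], [0.0, 0.0, 0.0, 1.0]]
top stand [([211.0, 257.7], 0.84), ([222.0, 176.3], 0.75)]
top handle_grip [([208.5, 197.9], 0.61), ([278.1, 123.0], 0.53), ([215.4, 287.2], 0.44)]
top axle [([207.3, 267.1], 0.77), ([218.2, 176.2], 0.65)]
top dial_grip [([313.8, 191.2], 0.7)]
top drive_box [([316.6, 189.9], 0.86)]
top screwdriver [([265.7, 188.5], 0.57)]
top glue []
top tape_roll [([195.4, 127.3], 0.72), ([384.0, 238.6], 0.66)]
```

View pics/top0.png

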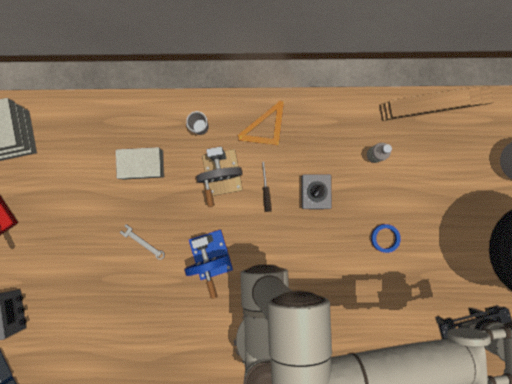

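Top view: real stand base at (222,176) with its handle at (208,197), dial on the grey box at (316,191), blue stand at (210,258), screwdriver at (266,188).

```bash
cat > h.py <<'E'
from plant import sensors, vision, arm
import cv2, numpy as np
from scipy.spatial.transform import Rotation as R
def ray(c,px,info=None):
    i=info or vision.camera_info(c); K=np.array(i["camera_matrix"]);P=np.array(i["pose"])
    d=P[:3,:3]@np.linalg.solve(K,[px[0],px[1],1.]); return P[:3,3],d/np.linalg.norm(d)
def atz(c,px,z,info=None):
    o,d=ray(c,px,info); return o+d*(z-o[2])/d[2]
def tri(rs):
    A=0;b=0
    for o,d in rs:
        M=np.eye(3)-np.outer(d,d);A=A+M;b=b+M@o
    return np.linalg.solve(A,b)
def proj(c,p,info=None):
    i=info or vision.camera_info(c);P=np.array(i["pose"]);q=P[:3,:3].T@(np.asarray(p)-P[:3,3]);q=np.array(i["camera_matrix"])@q;return q[:2]/q[2]
def rel(p):  # world point -> shift in tool axes, cm
    s=sensors.state(); return R.from_rotvec(s["ee_rot"]).inv().apply(np.asarray(p)-s["tool_pos"])/10
E
python3 - <<'E'
from h import *
np.set_printoptions(precision=1,suppress=True)
for n,z,a,b in (("stand",0,(218.7,257.3),(222,176.3)),("axle",130,(213,218.9),(218.2,176.2)),("handle",130,(230,222.3),(208.5,197.9)),("dial",87,(298.1,186.2),(313.8,191.2)),("box",0,(297.1,207.5),(316.6,189.9)),("blueaxle",130,(299.1,277),(207.3,267.1)),("screw",13,(261.6,237.3),(265.7,188.5))):
    print(n,tri([ray("side",a),ray("top",b)]),atz("side",a,z),atz("top",b,z))
print(R.from_rotvec(sensors.state()["ee_rot"]).as_matrix())
i=vision.camera_info("wrist");s=sensors.state();Rt=R.from_rotvec(s["ee_rot"]).as_matrix();P=np.array(i["pose"])
print(i["camera_matrix"][0],Rt.T@P[:3,:3],Rt.T@(P[:3,3]-s["tool_pos"]))
print([x for x in dir(arm) if x[0]!='_'])
im=vision.get_image("top")[:,:,::-1]
a=cv2.resize(im[130:220,180:260],None,fx=5,fy=5,interpolation=cv2.INTER_CUBIC);b=cv2.resize(im[165:215,290:340],None,fx=8,fy=8,interpolation=cv2.INTER_CUBIC)
can=np.zeros((450,800,3),np.uint8);can[:,:400]=a;can[:400,400:]=b;cv2.imwrite("pics/crop1.png",can)
E
```

```text
stand [570.7 149.   -4.4] [561.4 149.    0. ] [575.7 152.7   0. ]
axle [566.1 153.  135. ] [573.  149.5 130. ] [564.6 152.  130. ]
handle [491.6 177.  173.9] [528.1 133.5 130. ] [494.3 183.8 130. ]
dial [ 508.4 -165.6  100.8] [ 513.7 -188.5   87. ] [ 514.6 -164.2   87. ]
box [ 517.9 -188.8    1.1] [ 513.3 -193.5    0. ] [ 523.4 -185.9    0. ]
blueaxle [277.7 190.7 134. ] [284.7 190.5 130. ] [271.8 188.3 130. ]
screw [528.3  -5.5 -12.6] [507.9  17.9  13. ] [529.5  -3.4  13. ]
[[ 1.   0.2  0. ]
 [ 0.2 -1.   0. ]
 [ 0.  -0.  -1. ]]
[298.5   0.  251.9] [[-0.  -1.  -0.2]
 [ 1.  -0.  -0. ]
 [ 0.  -0.2  1. ]] [  65.8   -0.6 -158.1]
['MotionError', 'finger_overhang']
```

View pics/crop1.png

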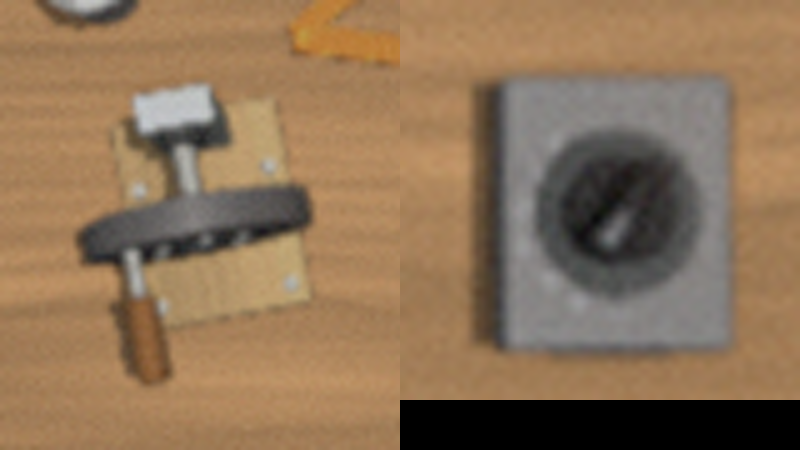

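The crop shows the dial centred at about (316.9,191.6) with its bar running lower-left to upper-right. The stand is yawed slightly, and the handle is on its left (image) side.

```bash
python3 - <<'E'
from h import *
p=atz("top",(316.9,191.6),64);print(p, rel([p[0]-40,p[1],200]), sensors.state()["ee_rot"])
E
```

```text
[ 514.22082117 -177.87065535   64.        ] [ 41.95583563 -29.12635746   2.56203171] [3.11976323e+00 3.69494064e-01 2.02946707e-05]
```

Emit:
arm_command(plan=[[[42,-29.1,2.5],[0,0,0],9],[[42,-29.1,2.5],[0,0,0],9],[[42,-29.1,2.5],[0,0,0],9],[[42,-29.1,2.5],[0,0,0],9],[[42,-29.1,2.5],[0,0,0],9],[[42,-29.1,2.5],[0,0,0],9],[[42,-29.1,2.5],[0,0,0],9],[[42,-29.1,2.5],[0,0,0],9],[[42,-29.1,2.5],[0,0,0],9],[[42,-29.1,2.5],[0,0,0],9],[[42,-29.1,2.5],[0,0,0],9],[[42,-29.1,2.5],[0,0,0],9],[[42,-29.1,2.5],[0,0,0],9],[[42,-29.1,2.5],[0,0,0],9],[[42,-29.1,2.5],[0,0,0],9],[[42,-29.1,2.5],[0,0,0],9]])

```text
clock: 2.48
tool_pos: [474.0, -179.2, 200.6]
ee_rot: [3.12, 0.368, -0.001]
contact_force: [-0.4, 0.4, 0.4]
finger_gap: 90.0
gripper_force: 0.0
```

```bash
python3 - <<'E'
from h import *
print(sensors.state()["tool_pos"])
im=vision.get_image("wrist");i=vision.camera_info("wrist");cv2.imwrite("pics/w1.png",im[:,:,::-1])
print(vision.tip_of("wrist","dial_grip"),vision.look_for("wrist","dial_grip"))
for p in ([514,-178,94],[534,-178,94]): print(proj("wrist",p,i))
E
```

```text
[ 474.02449252 -179.154475    200.64892365]
[{'location': [261.7, 144.4], 'conf': 0.9}] [{'location': [262.0, 140.8], 'conf': 0.58}]
[261.71182306 147.50606683]
[267.21616304 124.98113001]
```

View pics/w1.png

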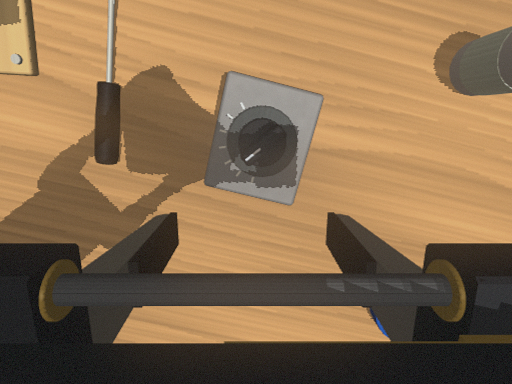

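The wrist view shows the dial at about (262,144), with a white index mark from (246,160) to (260,149). I'll enhance it to get the bar direction.

```bash
python3 - <<'E'
from h import *
im=cv2.imread("pics/w1.png")[95:185,217:307];im=cv2.resize(im,None,fx=6,fy=6,interpolation=cv2.INTER_CUBIC)
im=(255*np.clip(im/255/0.5,0,1)**0.6).astype(np.uint8);cv2.imwrite("pics/w1c.png",im)
E
```

```text
(no output)
```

View pics/w1c.png

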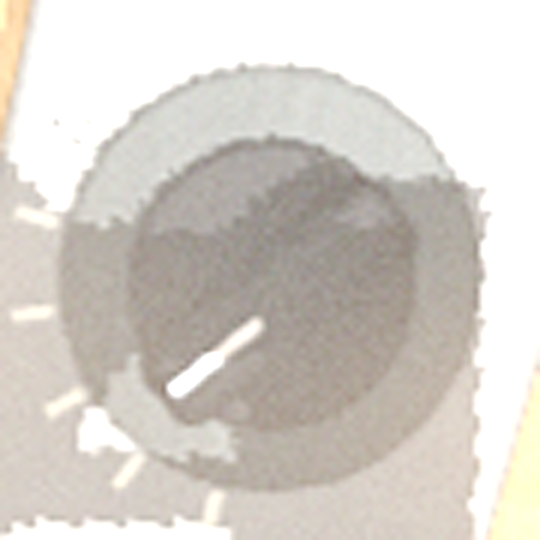

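```bash
python3 - <<'E'
from h import *
a=atz("wrist",(246.2,159.7),94);b=atz("wrist",(260.7,148.7),94);d=b-a
s=sensors.state();Rt=R.from_rotvec(s["ee_rot"])
print(a,b,np.degrees(np.arctan2(d[1],d[0])),"in tool",np.degrees(np.arctan2(*Rt.inv().apply(d)[[1,0]])),s["joint_pos"])
print(rel([514,-178.5,79]),rel(np.r_[atz("wrist",(261.7,144.4),87)[:2],79]),rel(np.r_[b[:2],79]))
E
```

```text
[ 500.37665274 -167.09354202   94.        ] [ 512.85570761 -177.35017662   94.        ] -39.4170576592208 in tool 52.79581368470679 [-6.00350784e-01  6.99131856e-04  1.81451874e+00 -2.66393766e-04
  1.32627376e+00  7.37006664e-01]
[ 3.91245837  0.84415733 12.17002679] [ 4.14236476  0.81415345 12.16999094] [ 3.82773999  0.70581795 12.17000288]
```

Emit:
arm_command(plan=[[[2,0.4,3],[0,0,13],9],[[4,0.8,6],[0,0,26],9],[[4,0.8,8],[0,0,40],9],[[4,0.8,8],[0,0,53],9],[[4,0.8,8],[0,0,53],9],[[4,0.8,8],[0,0,53],9],[[4,0.8,8],[0,0,53],9],[[4,0.8,8],[0,0,53],9],[[4,0.8,8],[0,0,53],9],[[4,0.8,10],[0,0,53],9],[[4,0.8,12],[0,0,53],9],[[4,0.8,12],[0,0,53],9],[[4,0.8,12],[0,0,53],0.5],[[4,0.8,12],[0,0,53],0.5],[[4,0.8,12],[0,0,53],0.5],[[4,0.8,12],[0,0,53],0.5],[[4,0.8,12],[0,0,53],0.5],[[4,0.8,12],[0,0,53],0.5],[[4,0.8,12],[0,0,53],0.5],[[4,0.8,12],[0,0,53],0.5]], force=12)

```text
clock: 4.3
tool_pos: [515.5, -176.5, 80.7]
ee_rot: [2.957, -1.061, 0.0]
contact_force: [0.5, 0.1, -0.2]
finger_gap: 39.0
gripper_force: 0.0
```

```bash
python3 - <<'E'
from h import *
s=sensors.state();print(s)
E
```

```text
{'clock': 4.3, 'joint_pos': array([-5.51629744e-01,  2.41512395e-01,  1.80621713e+00, -1.30836434e-05,
        1.09364028e+00,  1.70828815e+00]), 'qvel': array([ 0.00075464, -0.00083341,  0.00297622, -0.00066946, -0.00085146,
       -0.0004641 ]), 'joint_efforts': array([-6.22201420e-03, -3.79987478e+01, -2.83937842e+01,  3.14742429e-03,
       -7.95658724e-02, -5.77936862e-04]), 'tool_pos': array([ 515.5381449 , -176.45857733,   80.74575445]), 'ee_rot': array([ 2.95689144e+00, -1.06114935e+00,  3.38806295e-04]), 'contact_force': array([ 0.53316481,  0.11223943, -0.2104403 ]), 'ft_torque': array([ 0.09652064, -0.00992899,  0.00167335]), 'gripper_force': 0.0, 'finger_gap': 38.95645815159876}
```

Fingers are still closing; about five more rows.

Emit:
arm_command(plan=[[[0,0,0],[0,0,0],0.5],[[0,0,0],[0,0,0],0.5],[[0,0,0],[0,0,0],0.5],[[0,0,0],[0,0,0],0.5],[[0,0,0],[0,0,0],0.5],[[0,0,0],[0,0,0],0.5],[[0,0,0],[0,0,0],0.5],[[0,0,0],[0,0,0],0.5]], force=12)

```text
clock: 4.97
tool_pos: [514.1, -177.7, 80.6]
ee_rot: [2.954, -1.06, -0.004]
contact_force: [-5.0, -4.4, 2.4]
finger_gap: 14.2
gripper_force: 12.0
```

Emit:
arm_command(plan=[[[0,-0.1,0],[0,0,-6],0.5],[[0,-0.1,0],[0,0,-12],0.5],[[0,-0.1,0],[0,0,-18],0.5],[[0,-0.1,0],[0,0,-24],0.5],[[0,-0.1,0],[0,0,-30],0.5],[[0,-0.1,0],[0,0,-30],0.5]], force=15)

```text
clock: 5.47
tool_pos: [513.8, -178.7, 80.6]
ee_rot: [3.126, -0.251, -0.008]
contact_force: [-9.4, -9.7, 3.0]
finger_gap: 14.0
gripper_force: 15.0
```

```bash
python3 - <<'E'
from h import *
s=sensors.state();print({k:s[k] for k in ("contact_force","ft_torque","tool_pos","joint_pos","ee_rot")})
E
```

```text
{'contact_force': array([-9.3591487 , -9.74759139,  3.02262636]), 'ft_torque': array([-1.87912328,  1.77581457,  0.01099311]), 'tool_pos': array([ 513.78040746, -178.69198501,   80.5890853 ]), 'joint_pos': array([-0.55269721,  0.24225924,  1.80568989, -0.00816971,  1.09558738,
        1.18211227]), 'ee_rot': array([ 3.12592957, -0.25103116, -0.00787965])}
```

Emit:
arm_command(plan=[[[-0.2,0.4,0],[0,0,0],0.5],[[-0.2,0.4,0],[0,0,-6],0.5],[[-0.2,0.4,0],[0,0,-12],0.5],[[-0.2,0.4,0],[0,0,-18],0.5],[[-0.2,0.4,0],[0,0,-18],0.5]])

```text
clock: 5.88
tool_pos: [513.5, -179.3, 80.6]
ee_rot: [-3.132, -0.235, -0.001]
contact_force: [-0.1, -0.9, 0.2]
finger_gap: 16.4
gripper_force: 16.9
```

```bash
cat >st.py <<'E'
from h import *
np.set_printoptions(precision=3,suppress=True)
s=sensors.state();print({k:s[k] for k in ("contact_force","ft_torque","tool_pos","joint_pos","joint_efforts")}, "toolx deg",np.degrees(np.arctan2(*R.from_rotvec(s["ee_rot"]).as_matrix()[[1,0],0])))
E
python3 st.py
```

```text
{'contact_force': array([-0.14 , -0.927,  0.231]), 'ft_torque': array([-0.095, -0.016, -0.512]), 'tool_pos': array([ 513.524, -179.307,   80.6  ]), 'joint_pos': array([-0.558,  0.239,  1.809,  0.001,  1.093,  0.862]), 'joint_efforts': array([  0.749, -37.849, -28.319,  -0.063,  -0.038,  -1.578])} toolx deg 8.580036384319236
```

Emit:
arm_command(plan=[[[0,0,0],[0,0,-3],0.5],[[0,0,0],[0,0,-3],0.5]])

```text
clock: 6.05
tool_pos: [513.5, -179.3, 80.6]
ee_rot: [-3.126, -0.311, -0.0]
contact_force: [0.2, 0.4, -1.1]
finger_gap: 17.4
gripper_force: 17.6
```

```bash
python3 st.py
```

```text
{'contact_force': array([ 0.201,  0.404, -1.06 ]), 'ft_torque': array([-0.032, -0.029, -0.546]), 'tool_pos': array([ 513.521, -179.294,   80.574]), 'joint_pos': array([-0.558,  0.239,  1.809,  0.   ,  1.093,  0.814]), 'joint_efforts': array([  0.751, -37.908, -28.316,  -0.091,   0.005,  -1.01 ])} toolx deg 11.3682521964624
```

Emit:
arm_command(plan=[[[0,0,0],[0,0,0],9],[[0,0,0],[0,0,0],9],[[0,0,0],[0,0,0],9],[[0,0,0],[0,0,0],9],[[0,0,0],[0,0,0],9],[[0,0,-4],[0,0,0],9],[[0,0,-8],[0,0,0],9],[[0,0,-12],[0,0,0],9],[[-0.5,-4,-16],[0,0,-7],9],[[-1,-8,-19],[0,0,-14],9],[[-1.5,-12,-22],[0,0,-21],9],[[-2.6,-16,-22],[0,0,-28],9],[[-2.6,-19,-22],[0,0,-35],9],[[-2.6,-19,-22],[0,0,-42],9],[[-2.6,-19,-22],[0,0,-49],9],[[-2.6,-19,-22],[0,0,-56],9],[[-2.6,-19,-22],[0,0,-63],9],[[-2.6,-19,-22],[0,0,-70],9],[[-2.6,-19,-22],[0,0,-77],9]])

```text
clock: 7.63
tool_pos: [450.0, 1.9, 300.7]
ee_rot: [2.243, 2.199, 0.0]
contact_force: [0.0, 0.7, 0.1]
finger_gap: 89.9
gripper_force: 0.0
```

```bash
python3 st.py; python3 - <<'E'
from h import *
print(rel([420,130,300]))
im=vision.get_image("side"); im=im[165:225,265:325,::-1]; 
print(vision.tip_of("side","dial_grip"))
cv2.imwrite("pics/dial_after.png",cv2.resize(im,None,fx=6,fy=6))
E
```

```text
{'contact_force': array([0.036, 0.67 , 0.066]), 'ft_torque': array([-0.051, -0.025,  0.042]), 'tool_pos': array([449.988,   1.867, 300.657]), 'joint_pos': array([-0.266, -0.219,  1.819, -0.   ,  1.542, -0.246]), 'joint_efforts': array([  0.082, -24.637, -33.271,   0.07 ,   0.033,   1.533])} toolx deg 88.85725189060351
[12.75090479 -3.25379129  0.0644405 ]
[{'location': [298.5, 187.7], 'conf': 0.75}, {'location': [296.3, 209.7], 'conf': 0.68}]
```

Emit:
arm_command(plan=[[[3,-1,0],[0,0,-7],9],[[6,-2,0],[0,0,-14],9],[[9,-3,0],[0,0,-21],9],[[12,-3.3,0],[0,0,-28],9],[[12.8,-3.3,0],[0,0,-35],9],[[12.8,-3.3,0],[0,0,-42],9],[[12.8,-3.3,0],[0,0,-49],9],[[12.8,-3.3,0],[0,0,-56],9],[[12.8,-3.3,0],[0,0,-63],9],[[12.8,-3.3,0],[0,0,-70],9],[[12.8,-3.3,0],[0,0,-77],9],[[12.8,-3.3,0],[0,0,-84],9],[[12.8,-3.3,0],[0,0,-91],9],[[12.8,-3.3,0],[0,0,-98],9],[[12.8,-3.3,0],[0,0,-101],9],[[12.8,-3.3,0],[0,0,-101],9]])

```text
clock: 9.07
tool_pos: [420.4, 130.5, 300.6]
ee_rot: [-0.257, 3.131, 0.0]
contact_force: [0.3, 0.3, -0.1]
finger_gap: 90.0
gripper_force: 0.0
```

```bash
python3 st.py; python3 - <<'E'
from h import *
im=vision.get_image("wrist");i=vision.camera_info("wrist");cv2.imwrite("pics/w2.png",im[:,:,::-1])
for t in ("handle_grip","axle","stand"): print(t,vision.tip_of("wrist",t))
np.savez("w2.npz",K=i["camera_matrix"],P=i["pose"])
E
```

```text
{'contact_force': array([ 0.26 ,  0.264, -0.055]), 'ft_torque': array([ 0.032, -0.148,  0.067]), 'tool_pos': array([420.39 , 130.517, 300.609]), 'joint_pos': array([ 0.025, -0.247,  1.842,  0.   ,  1.546, -1.709]), 'joint_efforts': array([ -0.002, -23.45 , -33.242,  -0.031,   0.072,  -0.635])} toolx deg -170.63022641761137
handle_grip [{'location': [285.7, 254.5], 'conf': 0.8}, {'location': [3.9, 201.6], 'conf': 0.5}]
axle [{'location': [331.9, 56.5], 'conf': 0.61}]
stand [{'location': [304.6, 70.7], 'conf': 0.65}, {'location': [248.1, 248.6], 'conf': 0.56}]
```

View pics/w2.png

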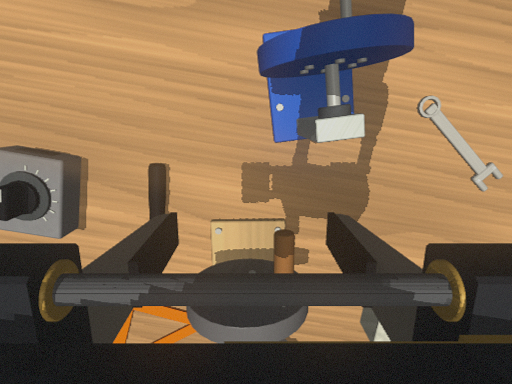

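The wrist view shows the wheel from above at about (245,300). The wooden sleeve comes toward the robot at (285,233)–(285,275), on the robot's left of the axle, and the blue stand is at (330,50).

```bash
python3 - <<'E'
from h import *
np.set_printoptions(precision=1,suppress=True)
d=np.load("w2.npz");i={"camera_matrix":d["K"],"pose":d["P"]}
for t in ("top","side"):
    vision.get_image(t); print(t,vision.tip_of(t,"handle_grip"),vision.tip_of(t,"axle"))
w=ray("wrist",(285.7,254.5),i);tp=ray("top",(209.4,197.4));sd=ray("side",(230,222.3))
print("w+top",tri([w,tp]),"w+side",tri([w,sd]),"all",tri([w,tp,sd]))
# model: fit axle xy,yaw,theta
from scipy.optimize import least_squares
def mod(v):
    x,y,yaw,th=v;ex=np.array([np.cos(yaw),np.sin(yaw),0]);ey=np.array([-ex[1],ex[0],0])
    ax=np.array([x,y,130.]);return ax,ax-69.5*ex+55*(-np.sin(th)*ey+np.cos(th)*np.array([0,0,1])),ax*[1,1,0]
obs=[("top",1,(209,197.7)),("side",1,(230,222.3)),("wrist",1,(285.7,254.5)),("top",0,(218.2,176.2)),("side",0,(213,218.9)),("top",2,(222,176.3)),("side",2,(218.7,257.3))]
I={"wrist":i,"top":vision.camera_info("top"),"side":vision.camera_info("side")}
f=lambda v:np.r_[np.concatenate([proj(c,mod(v)[k],I[c])-px for c,k,px in obs]),(v[2]-np.radians(10))/np.radians(1.5)]
for t0 in (-.9,-2.2):
    r=least_squares(f,[566,152,.17,t0],loss="soft_l1");print(r.x,np.degrees(r.x[2:]),r.cost,mod(r.x)[1]);print(f(r.x))
E
```

```text
top [{'location': [206.8, 196.5], 'conf': 0.53}, {'location': [215.0, 286.8], 'conf': 0.45}] [{'location': [207.3, 263.8], 'conf': 0.77}, {'location': [216.0, 176.0], 'conf': 0.65}]
side [{'location': [213.9, 199.7], 'conf': 0.66}, {'location': [226.8, 224.0], 'conf': 0.54}, {'location': [339.3, 266.8], 'conf': 0.54}] [{'location': [213.0, 220.2], 'conf': 0.7}, {'location': [297.1, 276.4], 'conf': 0.69}, {'location': [227.3, 222.5], 'conf': 0.46}]
w+top [494.5 178.9 158.9] w+side [487.8 177.9 175.3] all [491.4 176.3 171.9]
[565.6 152.    0.2  -0.8] [ 10.  -44.8] 6.819180077347178 [490.4 178.1 169. ]
[-0.4  1.  -0.5  1.9 -0.7  0.5  0.  -0.3  1.4  1.5  0.2  2.8 -1.8 -0.
  0. ]
[565.6 152.    0.2  -0.8] [ 10.  -44.8] 6.8191800773412545 [490.4 178.1 169. ]
[-0.4  1.  -0.5  1.9 -0.7  0.5  0.  -0.3  1.4  1.5  0.2  2.8 -1.8 -0.
  0. ]
```

```bash
python3 - <<'E'
from h import *
print(rel([490.4,178.1,220]),rel([490.4,178.1,161]))
E
```

```text
[-7.68658173  3.53894155  8.06007392] [-7.68670247  3.53885802 13.96007392]
```

Emit:
arm_command(plan=[[[-2.5,1.2,2.5],[0,0,-0.6],9],[[-5,2.4,5],[0,0,-0.6],9],[[-7.7,3.5,8],[0,0,-0.6],9],[[-7.7,3.5,8],[0,0,-0.6],9],[[-7.7,3.5,8],[0,0,-0.6],9],[[-7.7,3.5,8],[0,0,-0.6],9]])

```text
clock: 10.07
tool_pos: [490.6, 177.7, 221.4]
ee_rot: [-0.277, 3.129, -0.0]
contact_force: [0.4, 0.1, 1.3]
finger_gap: 90.1
gripper_force: 0.0
```

```bash
python3 st.py; python3 - <<'E'
from h import *
im=vision.get_image("wrist");i=vision.camera_info("wrist");cv2.imwrite("pics/w3.png",im[:,:,::-1])
for t in ("handle_grip","axle"): print(t,vision.tip_of("wrist",t))
np.savez("w3.npz",K=i["camera_matrix"],P=i["pose"])
s=sensors.state();print("tcp px",proj("wrist",s["tool_pos"],i),"pred",proj("wrist",[490.4,178.1,169],i))
E
```

```text
{'contact_force': array([0.432, 0.072, 1.343]), 'ft_torque': array([ 0.071, -0.111,  0.066]), 'tool_pos': array([490.641, 177.681, 221.362]), 'joint_pos': array([ 0.116,  0.023,  1.75 , -0.   ,  1.368, -1.632]), 'joint_efforts': array([  0.112, -30.291, -30.766,  -0.003,   0.067,   0.006])} toolx deg -169.88743614412948
handle_grip [{'location': [247.5, 207.4], 'conf': 0.75}]
axle [{'location': [206.8, 267.5], 'conf': 0.63}, {'location': [113.9, 180.1], 'conf': 0.44}]
tcp px [250.45722557 235.92982556] pred [251.71729986 206.32907222]
```

View pics/w3.png

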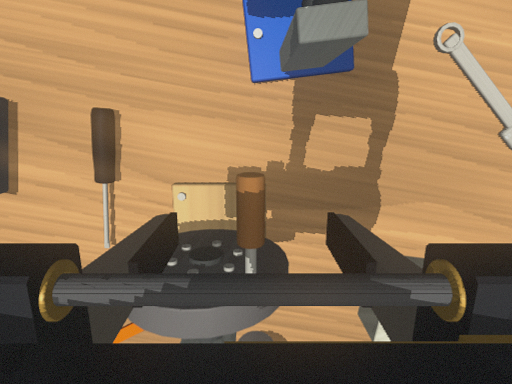

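The wrist view shows the sleeve from about (251,175) to (249,247), centred between the fingers, with the bare pin below it. I'll use its pixel width to check the height.

```bash
python3 - <<'E'
from h import *
np.set_printoptions(precision=1,suppress=True)
im=cv2.imread("pics/w3.png");d=np.load("w3.npz");i={"camera_matrix":d["K"],"pose":d["P"]}
sub=im[150:270,215:290].astype(int);g=sub
for r in (170,175,180,190,200,210,220,230,240,246,250):
    row=im[r].astype(int);m=[c for c in range(220,285) if row[c,2]-row[c,0]>40 and row[c,2]<150 and row[c,1]<0.66*row[c,2]]
    print(r,m[:1],m[-1:],len(m),row[250])
yaw=np.radians(10.1);ex=np.array([np.cos(yaw),np.sin(yaw),0]);ey=np.array([-ex[1],ex[0],0])
for z in (150,160,169,176):
    b=tri([ray("wrist",(250,215),i)]*1+[(np.array([0,0,z]),np.array([1.,0,0])),]) if 0 else atz("wrist",(250,212),z,i)
    print(z,b,"ends",proj("wrist",b-27.5*ex,i),proj("wrist",b+27.5*ex,i),"w",proj("wrist",b-11*ey,i)-proj("wrist",b+11*ey,i), "top px",proj("top",b),"side",proj("side",b))
E
```

```text
170 [] [] 0 [ 70 106 138]
175 [] [] 0 [ 50  79 107]
180 [] [] 0 [ 72 121 174]
190 [] [] 0 [ 69 121 175]
200 [] [] 0 [ 47  76 109]
210 [] [] 0 [ 49  79 109]
220 [] [] 0 [ 46  74 107]
230 [] [] 0 [ 47  72 103]
240 [] [] 0 [ 40  69 102]
246 [] [] 0 [ 49  74 107]
250 [] [] 0 [114 121 122]
150 [501.1 178.6 150. ] ends [249.9 178.8] [250.1 243.5] w [-27.2   0. ] top px [209.3 195.5] side [226.3 228.8]
160 [497.9 178.1 160. ] ends [249.9 177.2] [250.1 244.9] w [-28.4   0. ] top px [209.  196.4] side [227.3 226. ]
169 [495.  177.6 169. ] ends [249.9 175.7] [250.1 246.2] w [-29.6   0. ] top px [208.8 197.2] side [228.2 223.4]
176 [492.7 177.3 176. ] ends [249.9 174.4] [250.1 247.4] w [-30.6   0. ] top px [208.6 197.9] side [229.  221.4]
```

```bash
python3 - <<'E'
from h import *
np.set_printoptions(precision=1,suppress=True)
im=cv2.imread("pics/w3.png");d=np.load("w3.npz");i={"camera_matrix":d["K"],"pose":d["P"]}
print([(r,im[r,251].tolist()) for r in range(168,194)]);print([(r,im[r,249].tolist()) for r in range(242,252)])
for r in (205,230): print(r,[(c,im[r,c].tolist()) for c in list(range(232,240))+list(range(260,270))])
yaw=np.radians(10.1);ex=np.array([np.cos(yaw),np.sin(yaw),0]);u=np.array([0,0,1])
for z in (155,162,169,176):
  e=atz("wrist",(249,247.5),z+11,i)-11*u;m=e-27.5*ex
  print(z,"mid",m,"captop",proj("wrist",m-27.5*ex+11*u,i),"capbot",proj("wrist",m-27.5*ex-11*u,i))
E
```

```text
[(168, [69, 107, 140]), (169, [74, 112, 143]), (170, [70, 107, 140]), (171, [71, 104, 138]), (172, [57, 86, 112]), (173, [49, 76, 103]), (174, [54, 78, 107]), (175, [52, 79, 107]), (176, [46, 77, 106]), (177, [64, 98, 136]), (178, [65, 115, 168]), (179, [72, 122, 174]), (180, [67, 120, 175]), (181, [70, 120, 173]), (182, [71, 122, 176]), (183, [72, 121, 174]), (184, [69, 120, 172]), (185, [69, 119, 172]), (186, [67, 118, 170]), (187, [66, 117, 170]), (188, [71, 121, 173]), (189, [69, 119, 172]), (190, [67, 119, 173]), (191, [69, 119, 171]), (192, [51, 85, 121]), (193, [51, 80, 109])]
[(242, [42, 74, 105]), (243, [43, 73, 103]), (244, [41, 71, 101]), (245, [47, 75, 106]), (246, [42, 71, 102]), (247, [41, 71, 101]), (248, [53, 74, 103]), (249, [98, 109, 113]), (250, [107, 116, 114]), (251, [109, 117, 117])]
205 [(232, [72, 104, 129]), (233, [72, 103, 127]), (234, [74, 108, 129]), (235, [74, 108, 131]), (236, [58, 84, 105]), (237, [41, 62, 85]), (238, [44, 66, 90]), (239, [43, 69, 93]), (260, [42, 71, 101]), (261, [44, 69, 100]), (262, [42, 66, 96]), (263, [36, 62, 89]), (264, [45, 67, 92]), (265, [53, 78, 97]), (266, [63, 95, 118]), (267, [67, 100, 128]), (268, [65, 98, 126]), (269, [70, 101, 129])]
230 [(232, [54, 63, 70]), (233, [55, 65, 75]), (234, [58, 69, 78]), (235, [56, 71, 81]), (236, [57, 71, 84]), (237, [43, 64, 82]), (238, [36, 61, 83]), (239, [43, 65, 90]), (260, [41, 67, 96]), (261, [38, 67, 97]), (262, [39, 67, 91]), (263, [37, 60, 86]), (264, [41, 64, 84]), (265, [56, 77, 97]), (266, [65, 95, 118]), (267, [65, 95, 124]), (268, [62, 94, 123]), (269, [63, 95, 123])]
155 mid [497.5 177.2 155. ] captop [248.8 178.1] capbot [249.1 172.6]
162 mid [494.3 176.7 162. ] captop [248.8 175.7] capbot [249.1 170.1]
169 mid [491.1 176.2 169. ] captop [248.8 173. ] capbot [249.1 167.5]
176 mid [487.9 175.7 176. ] captop [248.8 170.1] capbot [249.1 164.8]
```

```bash
python3 - <<'E'
from h import *
print(rel([493.5,176.8,156]))
d=np.load("w3.npz");i={"camera_matrix":d["K"],"pose":d["P"]}
print(atz("wrist",(205,257),130,i))
E
```

```text
[-0.17801723 -0.10935712  6.720092  ]
[557.38516359 146.57537695 130.        ]
```

Emit:
arm_command(plan=[[[-0.2,-0.1,3],[0,0,0],9],[[-0.2,-0.1,6.4],[0,0,0],9],[[-0.2,-0.1,6.4],[0,0,0],9],[[-0.2,-0.1,6.4],[0,0,0],9],[[-0.2,-0.1,6.4],[0,0,0],5],[[-0.2,-0.1,6.4],[0,0,0],1],[[-0.2,-0.1,6.4],[0,0,0],1],[[-0.2,-0.1,6.4],[0,0,0],1],[[-0.2,-0.1,6.4],[0,0,0],1],[[-0.2,-0.1,6.4],[0,0,0],1],[[-0.2,-0.1,6.4],[0,0,0],1],[[-0.2,-0.1,6.4],[0,0,0],1],[[-0.2,-0.1,6.4],[0,0,0],1],[[-0.2,-0.1,6.4],[0,0,0],1],[[-0.2,-0.1,6.4],[0,0,0],1],[[-0.2,-0.1,6.4],[0,0,0],1],[[-0.2,-0.1,6.4],[0,0,0],1]], force=30)

```text
clock: 11.63
tool_pos: [492.7, 176.9, 156.5]
ee_rot: [0.277, -3.129, 0.001]
contact_force: [0.4, -2.0, 0.1]
finger_gap: 21.4
gripper_force: 30.0
```

```bash
python3 st.py
```

```text
{'contact_force': array([ 0.356, -1.951,  0.127]), 'ft_torque': array([-0.109, -0.209, -0.006]), 'tool_pos': array([492.714, 176.93 , 156.471]), 'joint_pos': array([ 0.114,  0.09 ,  1.814, -0.   ,  1.238, -1.633]), 'joint_efforts': array([  0.609, -34.565, -30.78 ,   0.31 ,   0.194,   0.022])} toolx deg -169.89001749892682
```

```bash
cat > arc.py <<'E'
import sys,numpy as np
# arc.py start end step ncalls [offL offU mm]: rows for each call, starting pose = commanded pose
a,b,st,n=map(float,sys.argv[1:5]);off=[float(x) for x in sys.argv[5:7]] or [0,0]
t=np.radians(np.linspace(a,b,int(round(abs(b-a)/st))+1));P=np.c_[-5.5*np.sin(t),5.5*np.cos(t)]
m=(len(t)-1)//int(n)
for k in range(int(n)):
    p0=P[k*m]; o=np.array(off)/10 if k==0 else 0
    print("[%s]"%", ".join("[[0, %.2f, %.2f], [0, 0, 0], 1]"%(d[0],-d[1]) for d in P[k*m+1:(k+1)*m+1]-p0+o))
E
python3 arc.py -46 14 5 2
```

```text
[[[0, -0.35, -0.33], [0, 0, 0], 1], [[0, -0.72, -0.63], [0, 0, 0], 1], [[0, -1.12, -0.89], [0, 0, 0], 1], [[0, -1.55, -1.12], [0, 0, 0], 1], [[0, -1.99, -1.31], [0, 0, 0], 1], [[0, -2.44, -1.47], [0, 0, 0], 1]]
[[[0, -0.47, -0.11], [0, 0, 0], 1], [[0, -0.94, -0.18], [0, 0, 0], 1], [[0, -1.42, -0.21], [0, 0, 0], 1], [[0, -1.90, -0.20], [0, 0, 0], 1], [[0, -2.38, -0.15], [0, 0, 0], 1], [[0, -2.85, -0.05], [0, 0, 0], 1]]
```

Emit:
arm_command(plan=[[[0,-0.35,-0.33],[0,0,0],1],[[0,-0.72,-0.63],[0,0,0],1],[[0,-1.12,-0.89],[0,0,0],1],[[0,-1.55,-1.12],[0,0,0],1],[[0,-1.99,-1.31],[0,0,0],1],[[0,-2.44,-1.47],[0,0,0],1]], force=40)

```text
clock: 12.13
tool_pos: [496.7, 154.9, 171.5]
ee_rot: [0.277, -3.129, -0.007]
contact_force: [-0.5, 7.0, -0.0]
finger_gap: 20.7
gripper_force: 40.0
```

Emit:
arm_command(plan=[[[0,-0.47,-0.11],[0,0,0],1],[[0,-0.94,-0.18],[0,0,0],1],[[0,-1.42,-0.21],[0,0,0],1],[[0,-1.9,-0.2],[0,0,0],1],[[0,-2.38,-0.15],[0,0,0],1],[[0,-2.85,-0.05],[0,0,0],1]])

```text
clock: 12.63
tool_pos: [502.0, 125.8, 173.5]
ee_rot: [-0.277, 3.129, 0.003]
contact_force: [-4.7, 2.4, 8.7]
finger_gap: 20.9
gripper_force: 40.0
```

```bash
python3 st.py
```

```text
{'contact_force': array([-4.657,  2.365,  8.736]), 'ft_torque': array([0.435, 0.618, 0.024]), 'tool_pos': array([501.972, 125.77 , 173.514]), 'joint_pos': array([ 0.011,  0.055,  1.815,  0.002,  1.272, -1.738]), 'joint_efforts': array([ -1.023, -29.183, -29.025,  -0.599,  -1.335,   0.117])} toolx deg -169.86484120756722
```

```bash
python3 arc.py 14 374 5 12 -1.5 1.5
```

```text
[[[0, -0.61, -0.01], [0, 0, 0], 1], [[0, -1.06, 0.16], [0, 0, 0], 1], [[0, -1.49, 0.38], [0, 0, 0], 1], [[0, -1.89, 0.63], [0, 0, 0], 1], [[0, -2.28, 0.91], [0, 0, 0], 1], [[0, -2.64, 1.23], [0, 0, 0], 1]]
[[[0, -0.33, 0.35], [0, 0, 0], 1], [[0, -0.63, 0.72], [0, 0, 0], 1], [[0, -0.89, 1.12], [0, 0, 0], 1], [[0, -1.12, 1.55], [0, 0, 0], 1], [[0, -1.31, 1.99], [0, 0, 0], 1], [[0, -1.47, 2.44], [0, 0, 0], 1]]
[[[0, -0.11, 0.47], [0, 0, 0], 1], [[0, -0.18, 0.94], [0, 0, 0], 1], [[0, -0.21, 1.42], [0, 0, 0], 1], [[0, -0.20, 1.90], [0, 0, 0], 1], [[0, -0.15, 2.38], [0, 0, 0], 1], [[0, -0.05, 2.85], [0, 0, 0], 1]]
[[[0, 0.14, 0.46], [0, 0, 0], 1], [[0, 0.31, 0.91], [0, 0, 0], 1], [[0, 0.53, 1.34], [0, 0, 0], 1], [[0, 0.78, 1.74], [0, 0, 0], 1], [[0, 1.06, 2.13], [0, 0, 0], 1], [[0, 1.38, 2.49], [0, 0, 0], 1]]
[[[0, 0.35, 0.33], [0, 0, 0], 1], [[0, 0.72, 0.63], [0, 0, 0], 1], [[0, 1.12, 0.89], [0, 0, 0], 1], [[0, 1.55, 1.12], [0, 0, 0], 1], [[0, 1.99, 1.31], [0, 0, 0], 1], [[0, 2.44, 1.47], [0, 0, 0], 1]]
[[[0, 0.47, 0.11], [0, 0, 0], 1], [[0, 0.94, 0.18], [0, 0, 0], 1], [[0, 1.42, 0.21], [
[... 660 characters left out ...]
[[0, 0.15, -2.38], [0, 0, 0], 1], [[0, 0.05, -2.85], [0, 0, 0], 1]]
[[[0, -0.14, -0.46], [0, 0, 0], 1], [[0, -0.31, -0.91], [0, 0, 0], 1], [[0, -0.53, -1.34], [0, 0, 0], 1], [[0, -0.78, -1.74], [0, 0, 0], 1], [[0, -1.06, -2.13], [0, 0, 0], 1], [[0, -1.38, -2.49], [0, 0, 0], 1]]
[[[0, -0.35, -0.33], [0, 0, 0], 1], [[0, -0.72, -0.63], [0, 0, 0], 1], [[0, -1.12, -0.89], [0, 0, 0], 1], [[0, -1.55, -1.12], [0, 0, 0], 1], [[0, -1.99, -1.31], [0, 0, 0], 1], [[0, -2.44, -1.47], [0, 0, 0], 1]]
[[[0, -0.47, -0.11], [0, 0, 0], 1], [[0, -0.94, -0.18], [0, 0, 0], 1], [[0, -1.42, -0.21], [0, 0, 0], 1], [[0, -1.90, -0.20], [0, 0, 0], 1], [[0, -2.38, -0.15], [0, 0, 0], 1], [[0, -2.85, -0.05], [0, 0, 0], 1]]
```

Emit:
arm_command(plan=[[[0,-0.61,-0.01],[0,0,0],1],[[0,-1.06,0.16],[0,0,0],1],[[0,-1.49,0.38],[0,0,0],1],[[0,-1.89,0.63],[0,0,0],1],[[0,-2.28,0.91],[0,0,0],1],[[0,-2.64,1.23],[0,0,0],1]])

```text
clock: 13.13
tool_pos: [506.8, 98.8, 159.2]
ee_rot: [-0.277, 3.129, 0.0]
contact_force: [1.0, 3.5, -0.0]
finger_gap: 21.3
gripper_force: 40.0
```

Emit:
arm_command(plan=[[[0,-0.33,0.35],[0,0,0],1],[[0,-0.63,0.72],[0,0,0],1],[[0,-0.89,1.12],[0,0,0],1],[[0,-1.12,1.55],[0,0,0],1],[[0,-1.31,1.99],[0,0,0],1],[[0,-1.47,2.44],[0,0,0],1]])

```text
clock: 13.63
tool_pos: [509.4, 84.4, 134.7]
ee_rot: [-0.277, 3.129, 0.0]
contact_force: [1.3, 5.3, -1.1]
finger_gap: 21.1
gripper_force: 40.0
```

Emit:
arm_command(plan=[[[0,-0.11,0.47],[0,0,0],1],[[0,-0.18,0.94],[0,0,0],1],[[0,-0.21,1.42],[0,0,0],1],[[0,-0.2,1.9],[0,0,0],1],[[0,-0.15,2.38],[0,0,0],1],[[0,-0.05,2.85],[0,0,0],1]])

```text
clock: 14.13
tool_pos: [509.4, 84.0, 106.3]
ee_rot: [-0.277, 3.129, -0.0]
contact_force: [1.0, 4.1, 2.4]
finger_gap: 20.8
gripper_force: 40.0
```

Emit:
arm_command(plan=[[[0,0.14,0.46],[0,0,0],1],[[0,0.31,0.91],[0,0,0],1],[[0,0.53,1.34],[0,0,0],1],[[0,0.78,1.74],[0,0,0],1],[[0,1.06,2.13],[0,0,0],1],[[0,1.38,2.49],[0,0,0],1]])

```text
clock: 14.63
tool_pos: [507.0, 97.7, 81.5]
ee_rot: [-0.277, 3.129, -0.001]
contact_force: [-0.1, 1.0, 3.1]
finger_gap: 20.8
gripper_force: 40.0
```

Emit:
arm_command(plan=[[[0,0.35,0.33],[0,0,0],1],[[0,0.72,0.63],[0,0,0],1],[[0,1.12,0.89],[0,0,0],1],[[0,1.55,1.12],[0,0,0],1],[[0,1.99,1.31],[0,0,0],1],[[0,2.44,1.47],[0,0,0],1]])

```text
clock: 15.13
tool_pos: [502.7, 121.8, 66.8]
ee_rot: [-0.277, 3.129, -0.001]
contact_force: [1.0, -3.1, 4.5]
finger_gap: 21.0
gripper_force: 40.0
```

Emit:
arm_command(plan=[[[0,0.47,0.11],[0,0,0],1],[[0,0.94,0.18],[0,0,0],1],[[0,1.42,0.21],[0,0,0],1],[[0,1.9,0.2],[0,0,0],1],[[0,2.38,0.15],[0,0,0],1],[[0,2.85,0.05],[0,0,0],1]])

```text
clock: 15.63
tool_pos: [497.6, 149.8, 66.4]
ee_rot: [-0.277, 3.129, -0.001]
contact_force: [2.3, -5.4, 0.5]
finger_gap: 21.1
gripper_force: 40.0
```

Emit:
arm_command(plan=[[[0,0.46,-0.14],[0,0,0],1],[[0,0.91,-0.31],[0,0,0],1],[[0,1.34,-0.53],[0,0,0],1],[[0,1.74,-0.78],[0,0,0],1],[[0,2.13,-1.06],[0,0,0],1],[[0,2.49,-1.38],[0,0,0],1]])

```text
clock: 16.13
tool_pos: [493.2, 173.9, 79.9]
ee_rot: [-0.277, 3.129, -0.003]
contact_force: [4.6, -5.8, -1.6]
finger_gap: 21.2
gripper_force: 40.0
```

Emit:
arm_command(plan=[[[0,0.33,-0.35],[0,0,0],1],[[0,0.63,-0.72],[0,0,0],1],[[0,0.89,-1.12],[0,0,0],1],[[0,1.12,-1.55],[0,0,0],1],[[0,1.31,-1.99],[0,0,0],1],[[0,1.47,-2.44],[0,0,0],1]])

```text
clock: 16.63
tool_pos: [490.6, 188.4, 103.7]
ee_rot: [-0.277, 3.129, -0.002]
contact_force: [7.0, -4.5, -7.1]
finger_gap: 21.1
gripper_force: 40.0
```

Emit:
arm_command(plan=[[[0,0.11,-0.47],[0,0,0],1],[[0,0.18,-0.94],[0,0,0],1],[[0,0.21,-1.42],[0,0,0],1],[[0,0.2,-1.9],[0,0,0],1],[[0,0.15,-2.38],[0,0,0],1],[[0,0.05,-2.85],[0,0,0],1]])

```text
clock: 17.13
tool_pos: [490.3, 189.5, 131.7]
ee_rot: [0.277, -3.129, -0.0]
contact_force: [8.0, -2.0, -9.5]
finger_gap: 20.7
gripper_force: 40.0
```

Emit:
arm_command(plan=[[[0,-0.14,-0.46],[0,0,0],1],[[0,-0.31,-0.91],[0,0,0],1],[[0,-0.53,-1.34],[0,0,0],1],[[0,-0.78,-1.74],[0,0,0],1],[[0,-1.06,-2.13],[0,0,0],1],[[0,-1.38,-2.49],[0,0,0],1]])

```text
clock: 17.63
tool_pos: [492.6, 177.0, 156.5]
ee_rot: [0.277, -3.129, -0.004]
contact_force: [7.9, 2.7, -9.7]
finger_gap: 20.8
gripper_force: 40.0
```

Emit:
arm_command(plan=[[[0,-0.35,-0.33],[0,0,0],1],[[0,-0.72,-0.63],[0,0,0],1],[[0,-1.12,-0.89],[0,0,0],1],[[0,-1.55,-1.12],[0,0,0],1],[[0,-1.99,-1.31],[0,0,0],1],[[0,-2.44,-1.47],[0,0,0],1]])

```text
clock: 18.13
tool_pos: [496.7, 154.2, 171.8]
ee_rot: [0.277, -3.129, -0.008]
contact_force: [5.0, 6.1, -4.5]
finger_gap: 20.8
gripper_force: 40.0
```

Emit:
arm_command(plan=[[[0,-0.47,-0.11],[0,0,0],1],[[0,-0.94,-0.18],[0,0,0],1],[[0,-1.42,-0.21],[0,0,0],1],[[0,-1.9,-0.2],[0,0,0],1],[[0,-2.38,-0.15],[0,0,0],1],[[0,-2.85,-0.05],[0,0,0],1]])

```text
clock: 18.63
tool_pos: [501.9, 125.6, 173.6]
ee_rot: [-0.278, 3.129, 0.006]
contact_force: [0.0, 4.7, 2.6]
finger_gap: 21.0
gripper_force: 40.0
```

```bash
python3 arc.py 374 14 5 12
```

```text
[[[0, 0.47, -0.10], [0, 0, 0], 1], [[0, 0.95, -0.15], [0, 0, 0], 1], [[0, 1.43, -0.16], [0, 0, 0], 1], [[0, 1.91, -0.13], [0, 0, 0], 1], [[0, 2.38, -0.06], [0, 0, 0], 1], [[0, 2.85, 0.05], [0, 0, 0], 1]]
[[[0, 0.46, 0.15], [0, 0, 0], 1], [[0, 0.90, 0.34], [0, 0, 0], 1], [[0, 1.32, 0.57], [0, 0, 0], 1], [[0, 1.72, 0.84], [0, 0, 0], 1], [[0, 2.09, 1.14], [0, 0, 0], 1], [[0, 2.44, 1.47], [0, 0, 0], 1]]
[[[0, 0.32, 0.36], [0, 0, 0], 1], [[0, 0.60, 0.75], [0, 0, 0], 1], [[0, 0.85, 1.15], [0, 0, 0], 1], [[0, 1.07, 1.58], [0, 0, 0], 1], [[0, 1.24, 2.03], [0, 0, 0], 1], [[0, 1.38, 2.49], [0, 0, 0], 1]]
[[[0, 0.10, 0.47], [0, 0, 0], 1], [[0, 0.15, 0.95], [0, 0, 0], 1], [[0, 0.16, 1.43], [0, 0, 0], 1], [[0, 0.13, 1.91], [0, 0, 0], 1], [[0, 0.06, 2.38], [0, 0, 0], 1], [[0, -0.05, 2.85], [0, 0, 0], 1]]
[[[0, -0.15, 0.46], [0, 0, 0], 1], [[0, -0.34, 0.90], [0, 0, 0], 1], [[0, -0.57, 1.32], [0, 0, 0], 1], [[0, -0.84, 1.72], [0, 0, 0], 1], [[0, -1.14, 2.09], [0, 0, 0], 1], [[0, -1.47, 2.44], [0, 0, 0], 1]]
[[[0, -0.36, 0.32], [0, 0, 0], 1], [[0, -0.75, 0.60], [0, 0, 0], 1], [[0, -1.15, 0.85], [0, 0
[... 659 characters left out ...]
0, 0], 1], [[0, -1.24, -2.03], [0, 0, 0], 1], [[0, -1.38, -2.49], [0, 0, 0], 1]]
[[[0, -0.10, -0.47], [0, 0, 0], 1], [[0, -0.15, -0.95], [0, 0, 0], 1], [[0, -0.16, -1.43], [0, 0, 0], 1], [[0, -0.13, -1.91], [0, 0, 0], 1], [[0, -0.06, -2.38], [0, 0, 0], 1], [[0, 0.05, -2.85], [0, 0, 0], 1]]
[[[0, 0.15, -0.46], [0, 0, 0], 1], [[0, 0.34, -0.90], [0, 0, 0], 1], [[0, 0.57, -1.32], [0, 0, 0], 1], [[0, 0.84, -1.72], [0, 0, 0], 1], [[0, 1.14, -2.09], [0, 0, 0], 1], [[0, 1.47, -2.44], [0, 0, 0], 1]]
[[[0, 0.36, -0.32], [0, 0, 0], 1], [[0, 0.75, -0.60], [0, 0, 0], 1], [[0, 1.15, -0.85], [0, 0, 0], 1], [[0, 1.58, -1.07], [0, 0, 0], 1], [[0, 2.03, -1.24], [0, 0, 0], 1], [[0, 2.49, -1.38], [0, 0, 0], 1]]
```

Emit:
arm_command(plan=[[[0,0.47,-0.1],[0,0,0],1],[[0,0.95,-0.15],[0,0,0],1],[[0,1.43,-0.16],[0,0,0],1],[[0,1.91,-0.13],[0,0,0],1],[[0,2.38,-0.06],[0,0,0],1],[[0,2.85,0.05],[0,0,0],1]])

```text
clock: 19.13
tool_pos: [497.2, 151.8, 172.6]
ee_rot: [0.277, -3.129, 0.001]
contact_force: [3.8, -3.0, -1.0]
finger_gap: 21.3
gripper_force: 40.0
```

Emit:
arm_command(plan=[[[0,0.46,0.15],[0,0,0],1],[[0,0.9,0.34],[0,0,0],1],[[0,1.32,0.57],[0,0,0],1],[[0,1.72,0.84],[0,0,0],1],[[0,2.09,1.14],[0,0,0],1],[[0,2.44,1.47],[0,0,0],1]])

```text
clock: 19.63
tool_pos: [492.8, 175.9, 157.6]
ee_rot: [0.277, -3.129, 0.0]
contact_force: [2.6, -4.1, -2.2]
finger_gap: 20.8
gripper_force: 40.0
```

Emit:
arm_command(plan=[[[0,0.32,0.36],[0,0,0],1],[[0,0.6,0.75],[0,0,0],1],[[0,0.85,1.15],[0,0,0],1],[[0,1.07,1.58],[0,0,0],1],[[0,1.24,2.03],[0,0,0],1],[[0,1.38,2.49],[0,0,0],1]])

```text
clock: 20.13
tool_pos: [490.4, 189.2, 132.8]
ee_rot: [0.277, -3.129, 0.001]
contact_force: [3.1, -5.5, -0.9]
finger_gap: 20.8
gripper_force: 40.0
```

Emit:
arm_command(plan=[[[0,0.1,0.47],[0,0,0],1],[[0,0.15,0.95],[0,0,0],1],[[0,0.16,1.43],[0,0,0],1],[[0,0.13,1.91],[0,0,0],1],[[0,0.06,2.38],[0,0,0],1],[[0,-0.05,2.85],[0,0,0],1]])

```text
clock: 20.63
tool_pos: [490.6, 188.7, 104.5]
ee_rot: [0.277, -3.129, 0.0]
contact_force: [1.7, -5.4, 3.3]
finger_gap: 20.9
gripper_force: 40.0
```

Emit:
arm_command(plan=[[[0,-0.15,0.46],[0,0,0],1],[[0,-0.34,0.9],[0,0,0],1],[[0,-0.57,1.32],[0,0,0],1],[[0,-0.84,1.72],[0,0,0],1],[[0,-1.14,2.09],[0,0,0],1],[[0,-1.47,2.44],[0,0,0],1]])

```text
clock: 21.13
tool_pos: [493.2, 174.3, 80.1]
ee_rot: [0.277, -3.129, -0.001]
contact_force: [-1.8, -2.8, 6.9]
finger_gap: 20.9
gripper_force: 40.0
```

Emit:
arm_command(plan=[[[0,-0.36,0.32],[0,0,0],1],[[0,-0.75,0.6],[0,0,0],1],[[0,-1.15,0.85],[0,0,0],1],[[0,-1.58,1.07],[0,0,0],1],[[0,-2.03,1.24],[0,0,0],1],[[0,-2.49,1.38],[0,0,0],1]])

```text
clock: 21.63
tool_pos: [497.4, 150.8, 66.6]
ee_rot: [0.276, -3.129, -0.005]
contact_force: [-1.9, 1.1, 7.6]
finger_gap: 20.8
gripper_force: 40.0
```

Emit:
arm_command(plan=[[[0,-0.47,0.1],[0,0,0],1],[[0,-0.95,0.15],[0,0,0],1],[[0,-1.43,0.16],[0,0,0],1],[[0,-1.91,0.13],[0,0,0],1],[[0,-2.38,0.06],[0,0,0],1],[[0,-2.85,-0.05],[0,0,0],1]])

```text
clock: 22.13
tool_pos: [502.3, 123.3, 66.4]
ee_rot: [-0.276, 3.129, 0.006]
contact_force: [1.7, 6.8, -0.5]
finger_gap: 20.9
gripper_force: 40.0
```

Emit:
arm_command(plan=[[[0,-0.46,-0.15],[0,0,0],1],[[0,-0.9,-0.34],[0,0,0],1],[[0,-1.32,-0.57],[0,0,0],1],[[0,-1.72,-0.84],[0,0,0],1],[[0,-2.09,-1.14],[0,0,0],1],[[0,-2.44,-1.47],[0,0,0],1]])

```text
clock: 22.63
tool_pos: [506.7, 99.0, 80.3]
ee_rot: [-0.276, 3.129, 0.005]
contact_force: [5.7, 4.3, -7.0]
finger_gap: 21.2
gripper_force: 40.0
```

Emit:
arm_command(plan=[[[0,-0.32,-0.36],[0,0,0],1],[[0,-0.6,-0.75],[0,0,0],1],[[0,-0.85,-1.15],[0,0,0],1],[[0,-1.07,-1.58],[0,0,0],1],[[0,-1.24,-2.03],[0,0,0],1],[[0,-1.38,-2.49],[0,0,0],1]])

```text
clock: 23.13
tool_pos: [509.3, 84.5, 104.8]
ee_rot: [-0.276, 3.129, 0.003]
contact_force: [7.5, 0.3, -7.8]
finger_gap: 20.6
gripper_force: 40.0
```

Emit:
arm_command(plan=[[[0,-0.1,-0.47],[0,0,0],1],[[0,-0.15,-0.95],[0,0,0],1],[[0,-0.16,-1.43],[0,0,0],1],[[0,-0.13,-1.91],[0,0,0],1],[[0,-0.06,-2.38],[0,0,0],1],[[0,0.05,-2.85],[0,0,0],1]])

```text
clock: 23.63
tool_pos: [509.3, 84.2, 133.4]
ee_rot: [-0.276, 3.129, -0.0]
contact_force: [5.9, -3.1, -7.6]
finger_gap: 20.7
gripper_force: 40.0
```

Emit:
arm_command(plan=[[[0,0.15,-0.46],[0,0,0],1],[[0,0.34,-0.9],[0,0,0],1],[[0,0.57,-1.32],[0,0,0],1],[[0,0.84,-1.72],[0,0,0],1],[[0,1.14,-2.09],[0,0,0],1],[[0,1.47,-2.44],[0,0,0],1]])

```text
clock: 24.13
tool_pos: [506.9, 97.9, 158.3]
ee_rot: [-0.276, 3.129, -0.003]
contact_force: [4.5, -5.3, -5.3]
finger_gap: 20.7
gripper_force: 40.0
```

Emit:
arm_command(plan=[[[0,0.36,-0.32],[0,0,0],1],[[0,0.75,-0.6],[0,0,0],1],[[0,1.15,-0.85],[0,0,0],1],[[0,1.58,-1.07],[0,0,0],1],[[0,2.03,-1.24],[0,0,0],1],[[0,2.49,-1.38],[0,0,0],1]])

```text
clock: 24.63
tool_pos: [502.6, 122.3, 172.8]
ee_rot: [-0.276, 3.129, -0.004]
contact_force: [2.0, -5.5, -0.2]
finger_gap: 20.9
gripper_force: 40.0
```

```bash
cat > fit.py <<'E'
import numpy as np
from scipy.optimize import least_squares
cw="""506.8 98.8 159.2 1.0 3.5 0
509.4 84.4 134.7 1.3 5.3 -1.1
509.4 84.0 106.3 1 4.1 2.4
507 97.7 81.5 -.1 1 3.1
502.7 121.8 66.8 1 -3.1 4.5
497.6 149.8 66.4 2.3 -5.4 .5
493.2 173.9 79.9 4.6 -5.8 -1.6
490.6 188.4 103.7 7 -4.5 -7.1
490.3 189.5 131.7 8 -2 -9.5
492.6 177 156.5 7.9 2.7 -9.7
496.7 154.2 171.8 5 6.1 -4.5
501.9 125.6 173.6 0 4.7 2.6"""
cc="""497.2 151.8 172.6 3.8 -3 -1
492.8 175.9 157.6 2.6 -4.1 -2.2
490.4 189.2 132.8 3.1 -5.5 -.9
490.6 188.7 104.5 1.7 -5.4 3.3
493.2 174.3 80.1 -1.8 -2.8 6.9
497.4 150.8 66.6 -1.9 1.1 7.6
502.3 123.3 66.4 1.7 6.8 -.5
506.7 99 80.3 5.7 4.3 -7
509.3 84.5 104.8 7.5 .3 -7.8
509.3 84.2 133.4 5.9 -3.1 -7.6
506.9 97.9 158.3 4.5 -5.3 -5.3
502.6 122.3 172.8 2 -5.5 -.2"""
np.set_printoptions(precision=2,suppress=True)
D=[np.array([l.split() for l in t.split("\n")],float) for t in (cw,cc)]
A=np.vstack(D);sg=np.r_[np.ones(12),-np.ones(12)]
g=np.polyfit(A[:,1],A[:,0],1)[0];yaw=np.arctan(-g);ex=np.array([np.cos(yaw),np.sin(yaw)]);ey=np.array([-ex[1],ex[0]])
L=A[:,:2]@ey;Z=A[:,2]
c=least_squares(lambda v:np.hypot(L-v[0],Z-v[1])-v[2],[47,120,55]).x
print("yaw",np.degrees(yaw),"centre",c,"s",(A[:,:2]@ex).mean(),(A[:,:2]@ex).std())
th=np.arctan2(-(L-c[0]),Z-c[1])
FL=A[:,3:5]@ey;FZ=A[:,5]
T=-(FL*(-np.cos(th))+FZ*(-np.sin(th)))*.055   # torque hand gives, cw
# T = d*sg - (gravity cw torque);  gravity cw torque = W sin(th+phi)  (heavy at angle th+phi)
S,C=np.sin(th),np.cos(th)
for m,n in ((slice(0,12),"cw"),(slice(12,24),"ccw"),(slice(0,24),"all")):
    M=np.c_[sg,-S,-C][m];x,r,_,_=np.linalg.lstsq(M,T[m],rcond=None)
    print(n,"drag",x[0],"W",np.hypot(x[1],x[2]),"phi",np.degrees(np.arctan2(x[2],x[1])),"rms",np.sqrt(np.mean((M@x-T[m])**2)))
M=np.c_[sg,-S,-C,np.ones(24)];print(np.linalg.lstsq(M,T,rcond=None)[0]);print(np.c_[np.degrees(th),T])
E
python3 fit.py
```

```text
yaw 10.232303500405544 centre [ 45.64 119.76  55.04] s 516.2499171229124 0.05082691049443602
cw drag 0.26209675680977634 W 0.20778977531927745 phi -6.757917059270197 rms 0.03243297436259095
ccw drag 0.25710402887349093 W 0.20133575008385804 phi -3.348993632403127 rms 0.03061456840496535
all drag 0.2595601961741633 W 0.20453732948327358 phi -5.064106664105626 rms 0.03200849615727089
[ 0.26  0.2  -0.02  0.  ]
[[  44.26    0.13]
 [  74.27    0.02]
 [ 104.13    0.08]
 [ 134.05    0.08]
 [ 164.11    0.24]
 [-165.91    0.3 ]
 [-136.45    0.32]
 [-106.97    0.46]
 [ -77.47    0.47]
 [ -48.17    0.44]
 [ -18.96    0.35]
 [  11.74    0.28]
 [ -16.28   -0.18]
 [ -46.53   -0.08]
 [ -76.28   -0.03]
 [-106.08   -0.09]
 [-136.01   -0.17]
 [-164.83   -0.18]
 [ 165.78   -0.35]
 [ 135.91   -0.4 ]
 [ 105.77   -0.4 ]
 [  75.63   -0.46]
 [  45.58   -0.44]
 [  15.35   -0.31]]
```

```bash
python3 arc.py 14 184 10 1 0.5 0
```

```text
[[[0, -0.86, 0.31], [0, 0, 0], 1], [[0, -1.69, 0.78], [0, 0, 0], 1], [[0, -2.44, 1.38], [0, 0, 0], 1], [[0, -3.07, 2.10], [0, 0, 0], 1], [[0, -3.56, 2.93], [0, 0, 0], 1], [[0, -3.91, 3.82], [0, 0, 0], 1], [[0, -4.09, 4.76], [0, 0, 0], 1], [[0, -4.11, 5.72], [0, 0, 0], 1], [[0, -3.96, 6.67], [0, 0, 0], 1], [[0, -3.64, 7.57], [0, 0, 0], 1], [[0, -3.18, 8.41], [0, 0, 0], 1], [[0, -2.58, 9.16], [0, 0, 0], 1], [[0, -1.85, 9.79], [0, 0, 0], 1], [[0, -1.03, 10.28], [0, 0, 0], 1], [[0, -0.14, 10.62], [0, 0, 0], 1], [[0, 0.81, 10.81], [0, 0, 0], 1], [[0, 1.76, 10.82], [0, 0, 0], 1]]
```

Emit:
arm_command(plan=[[[0,-0.86,0.31],[0,0,0],1],[[0,-1.69,0.78],[0,0,0],1],[[0,-2.44,1.38],[0,0,0],1],[[0,-3.07,2.1],[0,0,0],1],[[0,-3.56,2.93],[0,0,0],1],[[0,-3.91,3.82],[0,0,0],1],[[0,-4.09,4.76],[0,0,0],1],[[0,-4.11,5.72],[0,0,0],1],[[0,-3.96,6.67],[0,0,0],1],[[0,-3.64,7.57],[0,0,0],1],[[0,-3.18,8.41],[0,0,0],1],[[0,-2.58,9.16],[0,0,0],1],[[0,-1.85,9.79],[0,0,0],1],[[0,-1.03,10.28],[0,0,0],1],[[0,-0.14,10.62],[0,0,0],1],[[0,0.81,10.81],[0,0,0],1],[[0,1.76,10.82],[0,0,0],1],[[0,1.76,10.82],[0,0,0],1],[[0,1.76,10.82],[0,0,0],1],[[0,1.76,10.82],[0,0,0],1]])

```text
clock: 26.3
tool_pos: [498.8, 142.7, 65.1]
ee_rot: [-0.277, 3.129, 0.005]
contact_force: [2.7, 5.3, -1.7]
finger_gap: 20.8
gripper_force: 40.0
```

```bash
cat > th.py <<'E'
from h import *
s=sensors.state();y=np.radians(10.23);p=s["tool_pos"];F=s["contact_force"];ey=np.array([-np.sin(y),np.cos(y)])
l=p[:2]@ey-45.64;z=p[2]-119.76
print("theta",np.degrees(np.arctan2(-l,z)),"r",np.hypot(l,z),"s",p[:2]@[np.cos(y),np.sin(y)],"FL",F[:2]@ey,F,np.abs(s["qvel"]).max(),s["finger_gap"])
E
python3 th.py
```

```text
theta -173.53419304052233 r 54.96899360154398 s 516.243053521344 FL 4.71967019938912 [ 2.68236344  5.27999545 -1.65391573] 0.005600411457410749 20.792291233967145
```

Emit:
arm_command(plan=[[[0,-0.25,0],[0,0,0],1],[[0,-0.25,0],[0,0,0],1],[[0,-0.25,0],[0,0,0],1],[[0,-0.25,0],[0,0,0],1]])

```text
clock: 26.63
tool_pos: [499.4, 139.8, 64.9]
ee_rot: [-0.276, 3.129, 0.004]
contact_force: [4.3, 3.7, -2.5]
finger_gap: 20.6
gripper_force: 40.0
```

```bash
python3 th.py
```

```text
theta -176.63155794488858 r 54.937596967599994 s 516.2416888759169 FL 2.889832836749533 [ 4.27518726  3.70805412 -2.49471327] 0.0014696879671213412 20.603094273688615
```

```bash
python3 - <<'E'
from h import *
a=vision.get_image("side");b=vision.get_image("top")
c=np.hstack([cv2.resize(a[150:290,150:350],(400,280)),cv2.resize(b[100:240,180:380],(400,280))])
cv2.imwrite("pics/fin.png",c[:,:,::-1])
E
python3 th.py
```

```text
theta -176.64399829127314 r 54.950525030456575 s 516.2367543519758 FL 3.792641160813267 [ 3.56758306  4.49774584 -1.65133143] 0.001835236298358438 21.143807640626186
```

View pics/fin.png

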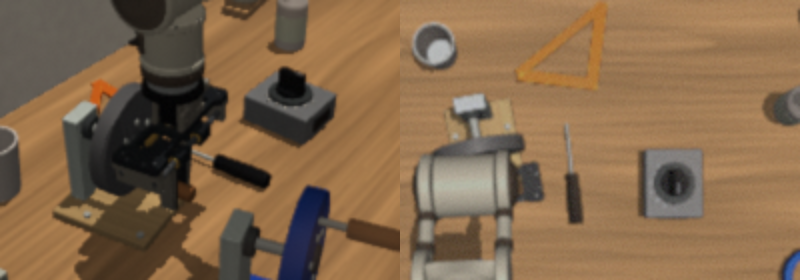

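The picture shows the gripper holding the handle at the bottom of the wheel (left panel, about (180,180)). The dial bar points straight along the box at (675,182) in the right panel, and everything else is where it was.

```bash
python3 -c "
from plant import workorder; print(workorder.job_done())"
```

```text
the job is handed in; nothing more can be done
None
```

I handed the job in at about 27 s: the dial was turned to its stop before I touched the wheel, and the gripper is at rest on the middle of the handle. By my force fit, which is good to about 5°, the heavy side is straight down; the handle itself is about 3° past the bottom. Nothing else on the table looks moved.

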